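# Put the cleaned microscope optics away in their holders

### The arm

A 6-joint arm with a two-finger parallel gripper is mounted at the origin on the work surface. World frame = base frame: x ahead of the robot, y to its left, z up, the work surface at z = 0. Lengths are in mm, angles in rad, forces in N, time in s.
With the tool pointing down it reaches from about 350 to 775 mm from the base axis. Payload 7.3 kg.
Tool frame: the origin (TCP) lies at the very end of the fingers, on their centre line; the grasp point (between the pads) lies bot.grasp_offset behind it (bot.grasp_offset is the distance from the TCP to the grasp point, in mm); z points along the fingers, y is the line along which they close (so a half turn about z gives the same grasp; the last joint's range is limited). The gripper opens to 92 mm and grips with 3 to 60 N. Pads are 19 mm wide; open, the fingers measure 130 mm over their backs; the gripper's body (75 mm by 190 mm) begins 47 mm behind the grasp point.
Start: joints at [1.108, 0.342, 1.524, -0, 1.275, -0.146], TCP at [163.537, 498.899, 226.741] pointing down, gripper open.
Joint ranges: [-2.53, 2.53], [-0.77, 2.02], [0.04, 2.7], [-1, 4.14], [0.28, 2.66], [-3.11, 3.11]. Speed limits (rad/s): [2.57, 2.57, 3.14, 3.14, 3.14, 3.14].

### API

Orientations are given as [roll, pitch, yaw] about the fixed x, y, z axes, in that order (R = Rz(yaw) Ry(pitch) Rx(roll)).
In Python, from plant import bot gives the robot as it stands. The module is installed in compiled form; this text tells all that it offers.
- The arm moves only by the shell command python3 -m handwheel 'ROWS'. ROWS is JSON, a list of rows, each an object of numbers: "claw": the finger opening in mm, from 0 to 91.8; "dx", "dy", "dz": the shift along the tool's x, y, z in mm; "rx", "ry", "rz": the turn, a rotation vector about the tool's x, y, z in rad. A call has 1 to 10 rows; each row shifts and turns the commanded pose from where the row before left it, along the tool's axes as they then stand; what a row does not reach is not made up. A row lasts 1/10 s, in which the tool goes at most 50 mm and 8.59 degrees, less where a joint would pass 70% of its speed; a pose out of reach is approached as far as the arm can. A call is refused whole if a number of a shift passes 50 or a number of a turn 0.15, either way. A call with a gripper value outside its range is refused whole. The fingers move at their own pace and stop on an object; the grip force is fixed at half the most. Time passes only in rows, so rows that do not move let the fingers close. It gives the time, the measured TCP pose, the force and the opening at its end, in the units of the state.
- bot.get_obs(): the state, without advancing time (a new reading comes with each control period).
- bot.capture(name): name is "scene" or "side" or "wrist"; returns a dict with "frame" (400x640x3 uint8, red, green, blue), "camera_matrix" (3x3 intrinsics, pixels), "view" (4x4, takes a point from world to camera coordinates); the wrist camera has in their place "mount" (4x4, takes a point from camera to tool coordinates, whose origin is the TCP and whose axes are the flange's). Camera axes: x right, y down, z forward; pixel columns grow to the right and rows downward; lengths in mm; the calibration is good to about 2 mm. A picture is of the moment at which its call begins: read the wrist's pose just before it. There is no depth.
- bot.close_job(): hands the job in, once; it reports no verdict.
The state is a dict: "time": time; "joint_positions": joint angles; "dq": joint speeds; "tau": joint torques, N m; "tool_pos": TCP position; "tcp_rot": TCP orientation; "contact_force": force on the tool from outside, world axes, zero at the start; "moment": the same for the moment, N m; "grip_width": finger opening in mm.
Only numpy, scipy, OpenCV 4.12 (cv2) and the standard library are available. Lean on these libraries where they do the work, as an engineer would, in place of code of your own. Each camera call takes 0.05 s, during which the arm holds its last target. There are 200 camera calls.

### The job

The optics taken off the microscopes for cleaning are standing mixed on the bench mat. Put each kind away upright in its own holder: the two eyepieces in the divided tray, one to a bay, the two objectives in the block with the round wells, one to a well, and the condenser in the round dish. Set them down without dropping them or knocking any over, and leave the well plate and the cleaner bottle where they are.

Things in the scene. Friction and masses are not known exactly. Their poses are not given: they have to be found in the camera images.
- eyepiece_tall: Loose microscope eyepiece with rubber eyecup, standing upright on its tube, 62 mm tall, 120 g: bare metal tube 30 mm in diameter up to height 21 mm, then a black cylindrical body 40 mm in diameter from height 21 to 51 mm (grip here), then a flared black rubber eyecup (37 to 41 mm in diameter) with the glass sunk inside it. Round. Origin: centre of its underside, z up along its axis. All five optics start standing on a pale grey 2 mm thick mat on the bench, in mixed places.
- eyepiece_short: Loose flat-topped microscope eyepiece without eyecup, standing upright on its tube, 46 mm tall, 100 g: metal tube 30 mm in diameter up to height 21 mm, then a black cylindrical body 40 mm in diameter from height 21 to 46 mm (grip here); flat top with a 23 mm glass. Round. Origin: centre of its underside, z up along its axis. 
- objective_long: Loose high-power objective, bare metal, standing nose up, 64 mm tall, 180 g: brass thread 25 mm in diameter up to height 5 mm, cylindrical barrel 30 mm in diameter from height 5 to 47 mm (grip here), then a nose tapering from 27 to 12 mm at the top with a tiny lens. Round. Origin: centre of its underside, z up along its axis. 
- objective_short: Loose low-power objective, bare metal, standing lens up, 46 mm tall, 140 g: brass thread 25 mm in diameter up to height 5 mm, cylindrical barrel 30 mm in diameter from height 5 to 46 mm (grip here), flat top with a 19 mm lens. Round. Origin: centre of its underside, z up along its axis. 
- condenser: Loose microscope condenser, the widest of the optics, standing lens up, 46 mm tall, 250 g: metal foot 44 mm in diameter up to height 12 mm, black iris housing 52 mm in diameter from height 12 to 40 mm (grip here), metal top-lens cone 38 to 33 mm above. A thin iris lever sticks out along its +y axis, at height 17 mm, to 43 mm from the axis: grip across it, along the condenser's x axis. Origin: centre of its underside, z up along its axis. 
- eyepiece_tray: Fixed black rectangular open tray, 76 (x) by 148 (y) by 18 mm high, with one divider across its middle making two equal bays side by side along its y axis: bay centres at x = 0, y = +36 and -36 mm, each 66 mm (x) by about 66 mm (y) inside. Walls and divider 5 mm thick, rims 18 mm high, bay floors 5 mm above the tray's underside, lined with pale grey-brown felt. For the eyepieces, one to a bay. Origin: centre of its underside on the bench, z up.
- objective_block: Fixed solid metal block, 76 (x) by 148 (y) by 18 mm high, with two round wells 48 mm in diameter and 13 mm deep, centred at x = 0, y = +36 and -36 mm; well floors 5 mm above the block's underside, lined with pale grey-brown felt. For the objectives, one to a well. Origin: centre of its underside on the bench, z up.
- condenser_dish: Fixed round black dish, 82 mm across the rim and 14 mm high, wall 4 mm, about 72 mm wide inside, floor 5 mm above its underside, lined with pale grey-brown felt. For the condenser. Origin: centre of its underside on the bench, z up.
- well_plate: Bystander: clear 24-well culture plate, 128 (x) by 86 (y) by 20 mm, lying on the bench beyond the holders. Loose, 150 g, to be left alone. Origin: centre of its underside.
- cleaner_bottle: Bystander: small white bottle of lens cleaner, 44 mm in diameter and 115 mm tall, standing on the bench to the robot's left. Loose, 160 g, to be left alone. Origin: centre of its underside.
Not all that is in view belongs to the job. What is shaped like the eyepiece_tall but red is not meant.

How it is judged (in metres and radians):
At the end, for the whole second after the job is handed in: One eyepiece per tray bay (centre within 20 mm of the bay centre in x and y), one objective per well (13.5 mm), the condenser in the dish (17 mm); each underside within 3 mm of that floor, upright within 0.12 rad, released and at rest (z of eyepiece_tall in the frame of eyepiece_tray between 0.002 and 0.008 m and angle between each of eyepiece_tall, eyepiece_short, objective_long, objective_short, condenser's own z axis and vertical below 0.12 rad and linear speed of each of eyepiece_tall, eyepiece_short, objective_long, objective_short, condenser below 0.02 m/s and angular speed of each of eyepiece_tall, eyepiece_short, objective_long, objective_short, condenser below 0.2 rad/s and x of eyepiece_tall in the frame of eyepiece_tray between -0.02 and 0.02 m and z of eyepiece_short in the frame of eyepiece_tray between 0.002 and 0.008 m and x of eyepiece_short in the frame of eyepiece_tray between -0.02 and 0.02 m and z of objective_long in the frame of objective_block between 0.002 and 0.008 m and x of objective_long in the frame of objective_block between -0.0135 and 0.0135 m and (y of objective_long in the frame of objective_block between 0.0225 and 0.0495 m or y of objective_long in the frame of objective_block between -0.0495 and -0.0225 m) and z of objective_short in the frame of objective_block between 0.002 and 0.008 m and x of objective_short in the frame of objective_block between -0.0135 and 0.0135 m and (y of objective_short in the frame of objective_block between 0.0225 and 0.0495 m or y of objective_short in the frame of objective_block between -0.0495 and -0.0225 m) and z of condenser in the frame of condenser_dish between 0.002 and 0.008 m and horizontal distance between condenser and condenser_dish below 0.017 m and ((y of eyepiece_tall in the frame of eyepiece_tray between 0.016 and 0.056 m and y of eyepiece_short in the frame of eyepiece_tray between -0.056 and -0.016 m) or (y of eyepiece_tall in the frame of eyepiece_tray between -0.056 and -0.016 m and y of eyepiece_short in the frame of eyepiece_tray between 0.016 and 0.056 m))); the robot touches nothing.
It fails at once if an optic is knocked over (angle between any of eyepiece_tall, eyepiece_short, objective_long, objective_short, condenser's own z axis and vertical above 0.7 rad).
It fails at once if an optic is dropped (falls free of the fingers faster than 0.6 m/s, a drop of about 20 mm) ((linear speed of eyepiece_tall above 0.6 m/s and contact force between eyepiece_tall and the fingers below 0.01 N) or (linear speed of eyepiece_short above 0.6 m/s and contact force between eyepiece_short and the fingers below 0.01 N) or (linear speed of objective_long above 0.6 m/s and contact force between objective_long and the fingers below 0.01 N) or (linear speed of objective_short above 0.6 m/s and contact force between objective_short and the fingers below 0.01 N) or (linear speed of condenser above 0.6 m/s and contact force between condenser and the fingers below 0.01 N)).
It fails at once if the well plate or the cleaner bottle is pushed more than 30 mm (distance of any of well_plate, cleaner_bottle from where it was at the start of the episode above 0.03 m).
It fails at once if the cleaner bottle is knocked over (angle between cleaner_bottle's own z axis and vertical above 0.5 rad).
It also fails if it takes over 120 s, if anything falls off the work surface, if the arm or the gripper's body presses on something with over 40 N, if the wrist force passes 120 N, or if a joint passes its speed limit or range.

## Working session

There is one attempt and no reset: what is moved stays moved. The work goes in short steps, Python scripts to look and compute and a shell command to move; the robot and the scene stay as the last step left them, time stands still between calls to the robot, and variables do not carry over. Pictures are saved under pics/ and viewed, on a budget of 14 in all, crops included, one or two more only if the job needs it, and the job is handed in when it is done.

```bash
mkdir -p pics; python3 - <<'E'
from plant import bot
import cv2,numpy as np
o=bot.get_obs(); print(o, bot.grasp_offset)
for n in("scene","side"):
    c=bot.capture(n); cv2.imwrite(f"pics/{n}0.png",c["frame"][:,:,::-1]); print(n,c["camera_matrix"],c["view"], np.linalg.inv(c["view"])[:3,3])
c=bot.capture("wrist");print(c["mount"],c["camera_matrix"])
cv2.imwrite("pics/wrist0.png",c["frame"][:,:,::-1])
E
```

```text
{'time': 0.0, 'joint_positions': array([ 1.10800404e+00,  3.42730372e-01,  1.52500571e+00,  5.16362871e-05,
        1.27539290e+00, -1.46001576e-01]), 'dq': array([ 1.10060045e-03,  1.09691507e-03,  8.08611108e-05,  1.13693442e-03,
       -8.41003213e-05,  5.82210771e-04]), 'tau': array([ 1.08077940e-03, -4.31243491e+01, -2.44225556e+01,  7.19528552e-02,
        5.58695546e-02, -1.17869176e-04]), 'tool_pos': array([163.33213102, 498.52755948, 226.04493952]), 'tcp_rot': array([-3.14007986e+00, -2.72361214e-04,  2.82478667e+00]), 'contact_force': array([ 0.59319893, -0.09164538, -0.18928016]), 'moment': array([ 0.03293019, -0.00925423,  0.0059941 ]), 'grip_width': 91.71767663141279} 18.8
scene [[465.05921196   0.         322.88449929]
 [  0.         465.05921196 190.58094848]
 [  0.           0.           1.        ]] [[ 7.66229304e-01  6.42360182e-01  1.63110547e-02 -5.12686449e+02]
 [ 4.63545495e-01 -5.34997578e-01 -7.06330776e-01 -2.00165779e+02]
 [-4.44992391e-01  5.48772255e-01 -7.07693990e-01  1.40938529e+03]
 [ 0.00000000e+00  0.00000000e+00  0.00000000e+00  1.00000000e+00]] [11
[... 181 characters left out ...]
99742e-01 -6.25403615e-01  1.77401267e-02 -4.17523724e+02]
 [-4.09285139e-01 -5.31558863e-01 -7.41573227e-01  3.42700858e+02]
 [ 4.73212498e-01  5.71240312e-01 -6.70637337e-01  6.33465955e+02]
 [ 0.00000000e+00  0.00000000e+00  0.00000000e+00  1.00000000e+00]] [ 166.20851022 -440.81645781  686.370626  ]
[[-1.90268895e-03 -9.58839800e-01 -2.83941222e-01  7.77416090e+01]
 [ 9.99997965e-01 -1.63403248e-03 -1.18302548e-03  1.11184117e+00]
 [ 6.70362731e-04 -2.83942895e-01  9.58840958e-01 -1.58037957e+02]
 [ 0.00000000e+00  0.00000000e+00  0.00000000e+00  1.00000000e+00]] [[299.49317879   0.         324.1355464 ]
 [  0.         299.49317879 199.13832657]
 [  0.           0.           1.        ]]
```

View pics/scene0.png

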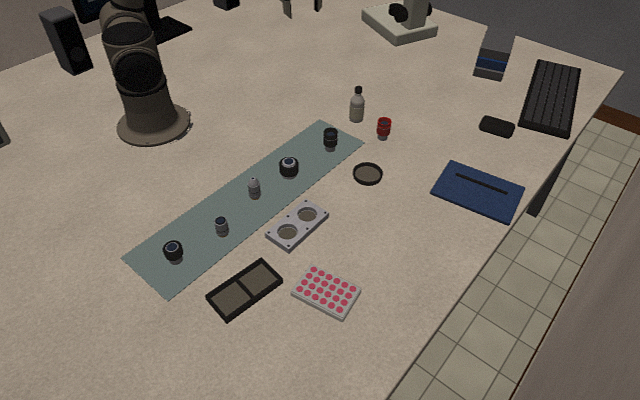

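View pics/side0.png

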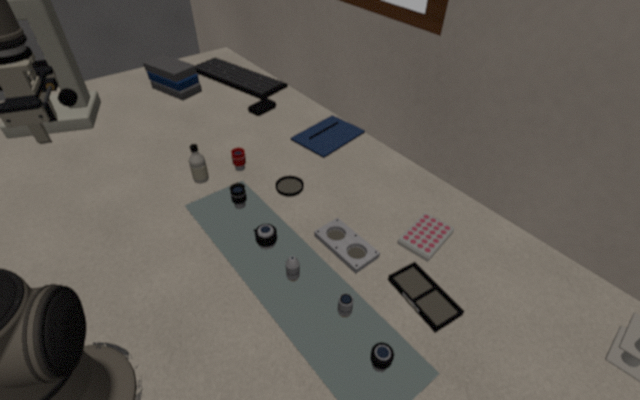

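The scene shows, along the mat, a black optic at (173,251), the short objective at (222,226), the long objective at (254,188), a wide black one at (289,166) and the tall eyepiece at (330,139). The tray is at (245,290), the block at (297,225) and the dish at (368,174). The side view agrees. I still have to tell the condenser from the short eyepiece and find its lever, so I'll zoom in and triangulate.

```bash
cat > h.py <<'E'
import numpy as np,cv2
from scipy.spatial.transform import Rotation as R
from plant import bot
def ray(K,V,uv):
    C=np.linalg.inv(V); d=C[:3,:3]@np.linalg.inv(K)@np.array([uv[0],uv[1],1.]); return C[:3,3],d/np.linalg.norm(d)
def plane(K,V,uv,z):
    o,d=ray(K,V,uv); return o+d*(z-o[2])/d[2]
def tri(a,b):
    (o1,d1),(o2,d2)=a,b
    s=np.linalg.lstsq(np.c_[d1,-d2],o2-o1,rcond=None)[0]
    p,q=o1+s[0]*d1,o2+s[1]*d2; return (p+q)/2,np.linalg.norm(p-q)
def wrist():
    o=bot.get_obs(); c=bot.capture("wrist")
    T=np.eye(4);T[:3,:3]=R.from_euler('xyz',o["tcp_rot"]).as_matrix();T[:3,3]=o["tool_pos"]
    return c["frame"][:,:,::-1].copy(),c["camera_matrix"],np.linalg.inv(T@c["mount"]),o
E
python3 - <<'E'
from h import *
S=bot.capture("scene");D=bot.capture("side")
pts=dict(blk1=((173,248),(382,353)),objS=((221,220),(346,299)),objL=((254,180),(293,260)),blk2=((289,162),(266,232)),eyeT=((330,131),(238,187)),tray=((245,290),(425,295)),block=((297,225),(346,244)),dish=((368,174),(290,186)))
for k,(a,b) in pts.items():
    p,e=tri(ray(S["camera_matrix"],S["view"],a),ray(D["camera_matrix"],D["view"],b)); print(k,p.round(),round(e,1))
f=S["frame"][:,:,::-1][120:330,110:400]; g=D["frame"][:,:,::-1][150:400,180:480]
a=cv2.resize(f,(800,580),interpolation=3); cv2.imwrite("pics/z.png",a)
cv2.imwrite("pics/z2.png",cv2.resize(g,(720,600),interpolation=3))
E
```

```text
blk1 [ 461. -269.   42.] 2.4
objS [ 483. -149.   47.] 3.7
objL [453. -13.  58.] 4.2
blk2 [460. 106.  42.] 6.4
eyeT [477. 257.  67.] 2.6
tray [ 641. -227.    7.] 2.3
block [603. -19.   9.] 0.8
dish [625. 242.   6.] 2.5
```

View pics/z.png

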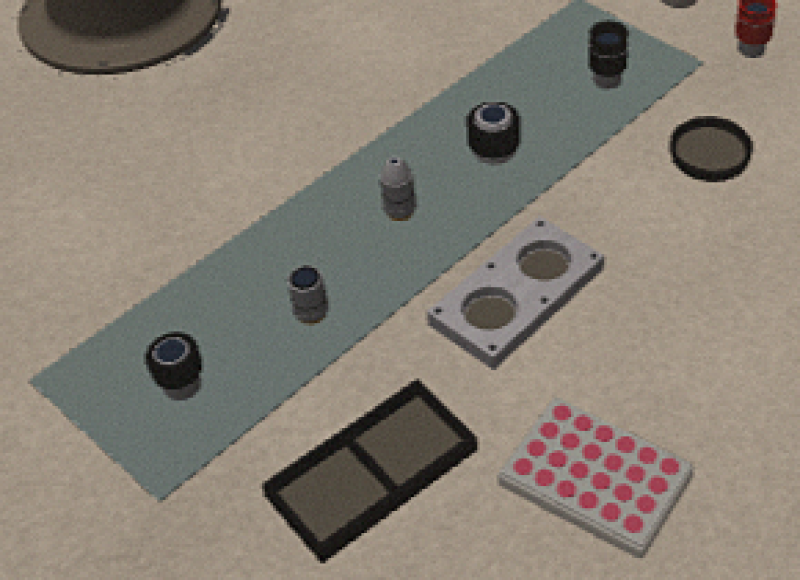

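The wide one at (490,130) in the crop has the metal cone, so it is the condenser. The one at (173,360) is the short eyepiece. I'll turn the tool to yaw π and go above the condenser for a wrist look.

```bash
python3 -m handwheel '[{"rz":-0.106},{"rz":-0.106},{"rz":-0.105},{"dx":-28,"dy":-36},{"dx":-28,"dy":-36},{"dx":-28,"dy":-36},{"dx":-28,"dy":-36},{"dx":-28,"dy":-36},{"dx":-28,"dy":-36},{"dx":-28,"dy":-36}]'; python3 -m handwheel '[{"dx":-28,"dy":-36},{"dx":-28,"dy":-36},{"dx":-28,"dy":-36},{"dx":-18,"dy":-28,"dz":20},{"dz":20},{}]'
python3 - <<'E'
from h import *
f,K,V,o=wrist(); print(o["tool_pos"],o["tcp_rot"]); cv2.imwrite("pics/w1.png",f)
S=bot.capture("scene");D=bot.capture("side")
for k,a,b in(("bottle",(357,105),(198,165)),("red",(384,127),(238,157)),("plate",(326,291),(426,236))):
    p,e=tri(ray(S["camera_matrix"],S["view"],a),ray(D["camera_matrix"],D["view"],b)); print(k,p.round(),round(e,1))
E
```

```text
[163.46781977 498.74150803 226.42671554] [-3.14096730e+00 -8.62125712e-05  2.82475633e+00]
bottle [445. 426.  51.] 2.7
red [560. 407.  38.] 0.2
plate [ 775. -118.    9.] 4.0invalid input at $[0]: expected keys claw, dx, dy, dz, rx, ry, rz
invalid input at $[0]: expected keys claw, dx, dy, dz, rx, ry, rz
```

View pics/w1.png

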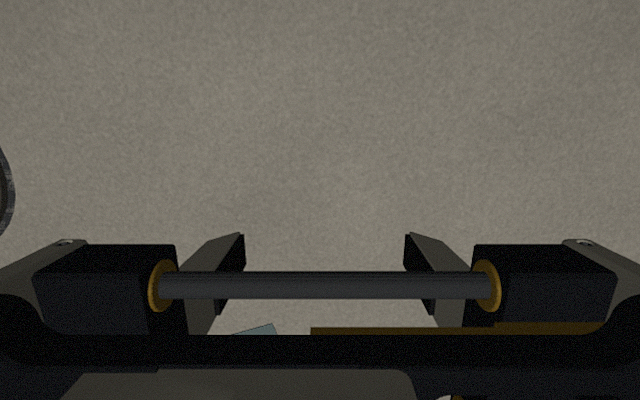

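Refused: every key has to be in each row. The wrist view shows only bench, with the fingers at rows 235–300. I'll resend with full rows.

```bash
python3 -m handwheel '[{"claw":91.8,"dx":0,"dy":0,"dz":0,"rx":0,"ry":0,"rz":-0.106},{"claw":91.8,"dx":0,"dy":0,"dz":0,"rx":0,"ry":0,"rz":-0.106},{"claw":91.8,"dx":0,"dy":0,"dz":0,"rx":0,"ry":0,"rz":-0.105},{"claw":91.8,"dx":-28,"dy":-36,"dz":0,"rx":0,"ry":0,"rz":0},{"claw":91.8,"dx":-28,"dy":-36,"dz":0,"rx":0,"ry":0,"rz":0},{"claw":91.8,"dx":-28,"dy":-36,"dz":0,"rx":0,"ry":0,"rz":0},{"claw":91.8,"dx":-28,"dy":-36,"dz":0,"rx":0,"ry":0,"rz":0},{"claw":91.8,"dx":-28,"dy":-36,"dz":0,"rx":0,"ry":0,"rz":0},{"claw":91.8,"dx":-28,"dy":-36,"dz":0,"rx":0,"ry":0,"rz":0},{"claw":91.8,"dx":-28,"dy":-36,"dz":0,"rx":0,"ry":0,"rz":0}]'; python3 -m handwheel '[{"claw":91.8,"dx":-28,"dy":-36,"dz":0,"rx":0,"ry":0,"rz":0},{"claw":91.8,"dx":-28,"dy":-36,"dz":0,"rx":0,"ry":0,"rz":0},{"claw":91.8,"dx":-28,"dy":-36,"dz":0,"rx":0,"ry":0,"rz":0},{"claw":91.8,"dx":-18,"dy":-28,"dz":20,"rx":0,"ry":0,"rz":0},{"claw":91.8,"dx":0,"dy":0,"dz":40,"rx":0,"ry":0,"rz":0},{"claw":91.8,"dx":0,"dy":0,"dz":0,"rx":0,"ry":0,"rz":0}]'
python3 - <<'E'
from h import *
f,K,V,o=wrist(); print(o["tool_pos"],o["tcp_rot"]); cv2.imwrite("pics/w2.png",f); print(plane(K,V,(320,200),2))
E
```

```text
time: 1.4
tool_pos: [360.5, 245.4, 227.0]
tcp_rot: [3.141, 0.001, -3.141]
contact_force: [0.4, -0.1, -0.3]
grip_width: 91.8
time: 2.0
tool_pos: [459.0, 109.8, 162.9]
tcp_rot: [-3.141, -0.009, 3.14]
contact_force: [-1.1, 0.6, 0.2]
grip_width: 91.8
[458.98301824 109.80077456 162.91887254] [-3.14109044 -0.00908176  3.13950083]
[475.49080854 106.0796565    2.        ]
```

View pics/w2.png

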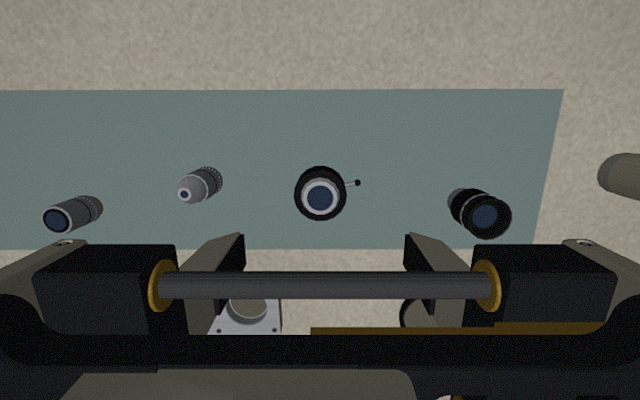

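The wrist view shows the condenser lens at (320,197) with its lever tip at (358,183), the long objective's tip at (184,194), the short objective's top at (56,220) and the tall eyepiece's top at (486,215).

```bash
python3 - <<'E'
from h import *
f,K,V,o=wrist()
c=plane(K,V,(320,197),48)
for n,uv,z in(("cond",(320,197),48),("lever",(358,183),19),("objL",(184,194),66),("objS",(56,220),48),("eyeT",(486,215),63)): print(n,plane(K,V,uv,z).round(1))
d=plane(K,V,(358,183),19)-c; print(np.hypot(*d[:2]),np.degrees(np.arctan2(d[1],d[0])))
S=bot.capture("scene");D=bot.capture("side")
cv2.imwrite("pics/hs.png",np.hstack([cv2.resize(S["frame"][:,:,::-1][145:345,190:390],(400,400),interpolation=3),cv2.resize(D["frame"][:,:,::-1][160:340,270:470],(400,400),interpolation=3)]))
# dish: ellipse-ish via felt mask, tray corners etc
for n,c in(("scene",S),("side",D)):
    img=c["frame"][:,:,::-1]; hsv=cv2.cvtColor(img,cv2.COLOR_BGR2HSV)
    m=(hsv[:,:,2]<60).astype(np.uint8)*255
    k,l,s,ce=cv2.connectedComponentsWithStats(m)
    for i in range(1,k):
        if 40<s[i,4]<3000: print(n,s[i],ce[i].round(1))
E
```

```text
cond [461.5 107.7  48. ]
lever [454.6 147.   19. ]
objL [453.3 -13.3  66. ]
objS [ 484.2 -151.    48. ]
eyeT [474.8 260.6  63. ]
39.88591856270503 99.95048274770618
scene [213   0  27  11 207] [226.2   3.7]
scene [389   3  19  19 273] [398.4  12. ]
scene [426   2   6  14  53] [428.8   9.2]
scene [  39   13   54   63 1838] [67.9 43.6]
scene [479  48  31  14 261] [493.8  54.5]
scene [476  58  31  14 250] [490.5  64.6]
scene [473  68  30  14 227] [487.7  74.4]
scene [355  86   7   8  51] [358.1  89.5]
scene [593 103  47  32 620] [618.  117.7]
scene [479 116  36  22 534] [496.7 126.4]
scene [121 119  72  28 171] [164.7 137.9]
scene [  0 123  10  25  53] [  4.3 135.3]
scene [324 128  14  24 247] [330.2 138.1]
scene [526 139  51  78 617] [546.2 187.5]
scene [279 157  19  21 206] [288.4 169.4]
scene [353 162  29  24 234] [367.3 173.5]
scene [455 173  53  22 185] [481.4 183.3]
scene [251 186  10  13  51] [256.9 192. ]
scene [430 192  80  33 178] [470.3 208.8]
scene [215 217  11   8  55] [220.1 220.2]
scene [217 223  12  14  69] [223.9 230.4]
scene [163 240  20  25 245] [173.8 252.8]
scene [1
[... 360 characters left out ...]
ide [ 29  96  21  15 223] [ 38.7 103. ]
side [91 98  8 25 80] [ 94.4 110.9]
side [229  98  47  31 843] [252.  114.3]
side [309 121  30  19 114] [323.  130.2]
side [ 217  126   81   60 1547] [255.2 157.9]
side [292 139  56  18  86] [317.9 148.1]
side [190 145   8   8  45] [193.5 148. ]
side [280 177  23  19 113] [293.4 189.1]
side [230 183  17  23 301] [238.  193.9]
side [254 226  23  22 257] [266.  238.7]
side [ 388  263   75   69 1059] [425.9 296.7]
side [287 268  12   9  50] [293.  272.9]
side [340 294  12  10  94] [345.5 298.8]
side [338 304  13  10  43] [342.5 309.7]
side [371 342  23  29 316] [380.8 358.3]
side [107 344  21  10  57] [116.7 348.3]
side [377 347  11  11  85] [382.4 352. ]
```

View pics/hs.png

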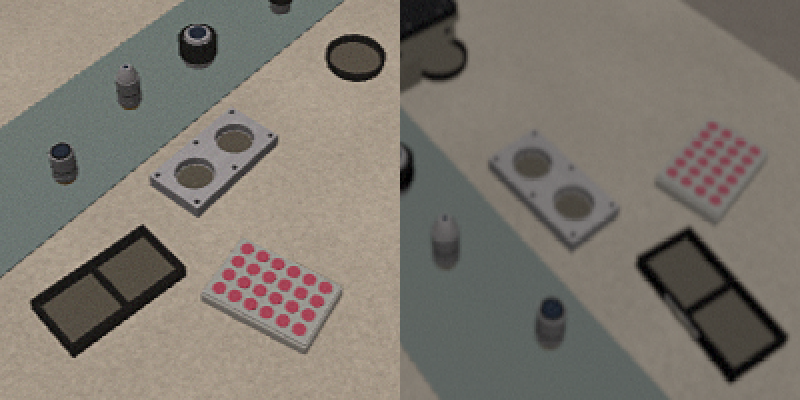

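The lever points to world azimuth 100°, and its measured reach of 40 mm agrees with the stated 43 mm. So I grip along 10°, at yaw ≈ 100° (rz +1.40 in all). First, the holder positions from the scene and side cameras.

```bash
python3 - <<'E'
from h import *
S=bot.capture("scene");D=bot.capture("side")
P=dict(wellA=((234,138),(532,162),18),wellB=((194,172),(574,203),18),bk1=((232,110),(535,131),18),bk2=((158,177),(573,236),18),
t1=((143,226),(690,229),18),t2=((186,266),(785,338),18),t3=((73,349),(733,376),18),t4=((32,303),(639,262),18),dish=((356,57),None,14))
for k,(a,b,z) in P.items():
    p=plane(S["camera_matrix"],S["view"],(a[0]/2+190,a[1]/2+145),z); s=""
    if b: s=plane(D["camera_matrix"],D["view"],((b[0]-400)/2+270,b[1]*.45+160),z).round(1)
    print(k,p.round(1),s)
E
python3 -m handwheel '[{"claw":91.8,"dx":0,"dy":0,"dz":0,"rx":0,"ry":0,"rz":0.14},{"claw":91.8,"dx":0,"dy":0,"dz":0,"rx":0,"ry":0,"rz":0.14},{"claw":91.8,"dx":0,"dy":0,"dz":0,"rx":0,"ry":0,"rz":0.14},{"claw":91.8,"dx":0,"dy":0,"dz":0,"rx":0,"ry":0,"rz":0.14},{"claw":91.8,"dx":0,"dy":0,"dz":0,"rx":0,"ry":0,"rz":0.14},{"claw":91.8,"dx":0,"dy":0,"dz":0,"rx":0,"ry":0,"rz":0.14},{"claw":91.8,"dx":0,"dy":0,"dz":0,"rx":0,"ry":0,"rz":0.14},{"claw":91.8,"dx":0,"dy":0,"dz":0,"rx":0,"ry":0,"rz":0.14},{"claw":91.8,"dx":0,"dy":0,"dz":0,"rx":0,"ry":0,"rz":0.14},{"claw":91.8,"dx":0,"dy":0,"dz":0,"rx":0,"ry":0,"rz":0.14}]'
python3 -m handwheel '[{"claw":91.8,"dx":0,"dy":0,"dz":0,"rx":0,"ry":0,"rz":0}]'
python3 - <<'E'
from h import *
f,K,V,o=wrist(); print(o["tool_pos"],o["tcp_rot"]); cv2.imwrite("pics/w3.png",f)
E
```

```text
wellA [603.2  17.6  18. ] [601.5  16.   18. ]
wellB [603.2 -53.8  18. ] [601.9 -57.9  18. ]
bk1 [570.   51.6  18. ] [635.7  50.   18. ]
bk2 [576.4 -86.9  18. ] [571.5 -88.7  18. ]
t1 [ 613.7 -148.5   18. ] [ 681.5 -163.1   18. ]
t2 [ 686.9 -156.    18. ] [ 660.6 -304.6   18. ]
t3 [ 669.2 -301.7   18. ] [ 589.2 -295.9   18. ]
t4 [ 596.8 -293.7   18. ] [ 606.2 -156.    18. ]
dish [628.1 237.4  14. ] 
time: 3.3
tool_pos: [462.0, 111.6, 168.0]
tcp_rot: [3.139, 0.0, 1.737]
contact_force: [-0.8, 0.1, 1.2]
grip_width: 91.7
time: 3.4
tool_pos: [462.0, 111.5, 167.9]
tcp_rot: [3.139, 0.0, 1.742]
contact_force: [-0.0, -0.2, 0.2]
grip_width: 92.0
[461.99996878 111.48716158 167.89319439] [3.13936023e+00 1.32039699e-04 1.74154414e+00]
```

View pics/w3.png

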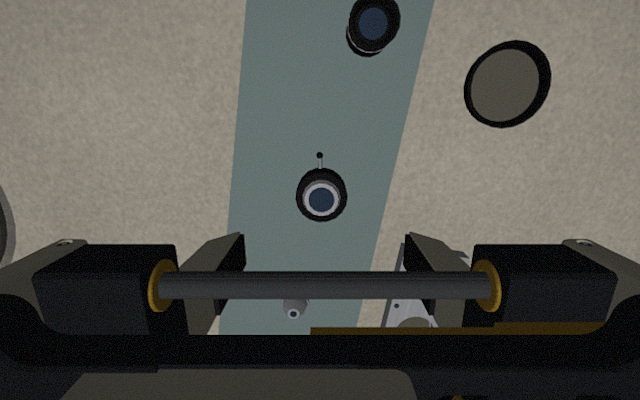

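The lever, at (319,155) above the lens centre at (322,200), now lies along tool x, so the grip line is right. The dish centre is at (507,84).

```bash
python3 - <<'E'
from h import *
f,K,V,o=wrist()
print(plane(K,V,(322,200),48).round(1),plane(K,V,(373,22),63).round(1),plane(K,V,(507,84),14).round(1))
Rt=R.from_euler('xyz',o["tcp_rot"]).as_matrix()
p=plane(K,V,(322,200),48); print("tool delta to cond",(Rt.T@(p-o["tool_pos"])).round(1))
E
```

```text
[460.4 105.9  48. ] [474.2 259.8  63. ] [619.6 243.2  14. ]
tool delta to cond [ -5.1  -2.7 119.7]
```

The condenser is at about (461,106.5). I'll grip with the TCP 14 mm above its underside (z ≈ 16), so the fingertips stay above the dish rim when I set it down.

```bash
python3 -m handwheel '[{"claw":84,"dx":-5,"dy":-2,"dz":30,"rx":0,"ry":0,"rz":0},{"claw":84,"dx":0,"dy":0,"dz":40,"rx":0,"ry":0,"rz":0},{"claw":84,"dx":0,"dy":0,"dz":40,"rx":0,"ry":0,"rz":0},{"claw":84,"dx":0,"dy":0,"dz":25,"rx":0,"ry":0,"rz":0},{"claw":84,"dx":0,"dy":0,"dz":15,"rx":0,"ry":0,"rz":0},{"claw":84,"dx":0,"dy":0,"dz":0,"rx":0,"ry":0,"rz":0}]'
python3 -m handwheel '[{"claw":40,"dx":0,"dy":0,"dz":0,"rx":0,"ry":0,"rz":0},{"claw":40,"dx":0,"dy":0,"dz":0,"rx":0,"ry":0,"rz":0},{"claw":40,"dx":0,"dy":0,"dz":0,"rx":0,"ry":0,"rz":0},{"claw":40,"dx":0,"dy":0,"dz":0,"rx":0,"ry":0,"rz":0},{"claw":40,"dx":0,"dy":0,"dz":0,"rx":0,"ry":0,"rz":0},{"claw":40,"dx":0,"dy":0,"dz":0,"rx":0,"ry":0,"rz":0}]'
```

```text
time: 4.1
tool_pos: [459.3, 105.7, 15.2]
tcp_rot: [-3.138, -0.0, 1.745]
contact_force: [0.0, -0.2, 0.4]
grip_width: 83.8
time: 4.7
tool_pos: [460.8, 105.7, 17.3]
tcp_rot: [3.141, 0.0, 1.742]
contact_force: [-1.6, 0.2, 6.3]
grip_width: 51.0
```

It holds at 51 mm. I'll lift and stop short of the dish, with the dish on the camera side, to measure it.

```bash
python3 -m handwheel '[{"claw":40,"dx":0,"dy":0,"dz":-15,"rx":0,"ry":0,"rz":0},{"claw":40,"dx":0,"dy":0,"dz":-35,"rx":0,"ry":0,"rz":0},{"claw":40,"dx":0,"dy":0,"dz":-40,"rx":0,"ry":0,"rz":0},{"claw":40,"dx":0,"dy":35,"dz":-10,"rx":0,"ry":0,"rz":0},{"claw":40,"dx":0,"dy":40,"dz":0,"rx":0,"ry":0,"rz":0},{"claw":40,"dx":0,"dy":40,"dz":0,"rx":0,"ry":0,"rz":0},{"claw":40,"dx":10,"dy":40,"dz":0,"rx":0,"ry":0,"rz":0},{"claw":40,"dx":10,"dy":28,"dz":0,"rx":0,"ry":0,"rz":0},{"claw":40,"dx":10,"dy":0,"dz":0,"rx":0,"ry":0,"rz":0},{"claw":40,"dx":0,"dy":0,"dz":0,"rx":0,"ry":0,"rz":0}]'
python3 - <<'E'
from h import *
f,K,V,o=wrist(); print(o["tool_pos"],o["grip_width"],o["contact_force"]); cv2.imwrite("pics/w4.png",f)
np.save("w4.npy",V)
E
```

```text
time: 5.7
tool_pos: [634.5, 167.6, 115.3]
tcp_rot: [-3.139, -0.001, 1.743]
contact_force: [-0.0, -0.4, -3.3]
grip_width: 51.1
[634.49142164 167.55408344 115.27297541] 51.12600643424223 [-0.02289274 -0.4474699  -3.27315944]
```

View pics/w4.png

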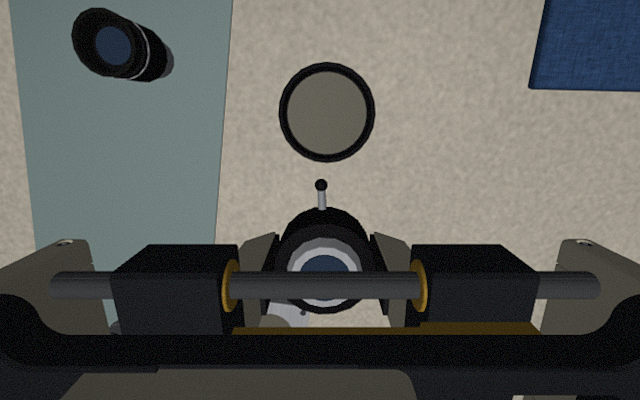

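The held condenser is level. The dish rim spans columns 279–376 and rows 62–162, so its centre is (327,112).

```bash
python3 - <<'E'
from h import *
c=bot.capture("wrist");K=c["camera_matrix"];o=bot.get_obs();V=np.load("w4.npy")
p=plane(K,V,(327,112),14); a,b=plane(K,V,(279,112),14),plane(K,V,(376,112),14); print(p,np.linalg.norm(a-b))
Rt=R.from_euler('xyz',o["tcp_rot"]).as_matrix(); print(o["tool_pos"],Rt.T@(p-o["tool_pos"]))
E
```

```text
[622.92352896 243.56660633  14.        ] 80.65085253092069
[634.32248567 166.23823962 116.12205008] [ 78.15696005   2.21182466 102.10349186]
```

```bash
python3 -m handwheel '[{"claw":40,"dx":40,"dy":2,"dz":0,"rx":0,"ry":0,"rz":0},{"claw":40,"dx":38,"dy":0,"dz":0,"rx":0,"ry":0,"rz":0},{"claw":40,"dx":0,"dy":0,"dz":30,"rx":0,"ry":0,"rz":0},{"claw":40,"dx":0,"dy":0,"dz":35,"rx":0,"ry":0,"rz":0},{"claw":40,"dx":0,"dy":0,"dz":18,"rx":0,"ry":0,"rz":0},{"claw":40,"dx":0,"dy":0,"dz":5,"rx":0,"ry":0,"rz":0},{"claw":40,"dx":0,"dy":0,"dz":3,"rx":0,"ry":0,"rz":0},{"claw":40,"dx":0,"dy":0,"dz":0,"rx":0,"ry":0,"rz":0}]'
python3 -m handwheel '[{"claw":40,"dx":0,"dy":0,"dz":0,"rx":0,"ry":0,"rz":0},{"claw":40,"dx":0,"dy":0,"dz":0,"rx":0,"ry":0,"rz":0}]'
```

```text
time: 6.6
tool_pos: [624.9, 243.4, 26.9]
tcp_rot: [3.14, -0.0, 1.741]
contact_force: [0.6, -0.4, -3.2]
grip_width: 51.8
time: 6.8
tool_pos: [625.1, 243.6, 27.0]
tcp_rot: [3.14, -0.0, 1.742]
contact_force: [-0.1, 0.1, -2.6]
grip_width: 51.5
```

```bash
python3 -m handwheel '[{"claw":40,"dx":0,"dy":-2,"dz":3,"rx":0,"ry":0,"rz":0},{"claw":40,"dx":0,"dy":0,"dz":2,"rx":0,"ry":0,"rz":0},{"claw":40,"dx":0,"dy":0,"dz":0,"rx":0,"ry":0,"rz":0}]'
python3 -m handwheel '[{"claw":40,"dx":0,"dy":0,"dz":1,"rx":0,"ry":0,"rz":0},{"claw":40,"dx":0,"dy":0,"dz":0,"rx":0,"ry":0,"rz":0}]'
python3 -m handwheel '[{"claw":40,"dx":0,"dy":0,"dz":1,"rx":0,"ry":0,"rz":0},{"claw":40,"dx":0,"dy":0,"dz":0,"rx":0,"ry":0,"rz":0}]'
```

```text
time: 7.1
tool_pos: [622.2, 243.2, 20.5]
tcp_rot: [-3.141, -0.0, 1.742]
contact_force: [0.1, -0.1, -2.6]
grip_width: 51.3
time: 7.3
tool_pos: [622.4, 243.3, 20.4]
tcp_rot: [-3.142, -0.0, 1.742]
contact_force: [-3.3, -0.7, 3.2]
grip_width: 51.4
time: 7.5
tool_pos: [622.4, 243.3, 20.4]
tcp_rot: [3.141, -0.0, 1.742]
contact_force: [-5.0, -2.4, 9.9]
grip_width: 51.5
```

It touched down at TCP z 20.4 (force +10 N). I'll release, rise and go above the tall eyepiece.

```bash
python3 -m handwheel '[{"claw":60,"dx":0,"dy":0,"dz":-1,"rx":0,"ry":0,"rz":0},{"claw":76,"dx":0,"dy":0,"dz":0,"rx":0,"ry":0,"rz":0},{"claw":76,"dx":0,"dy":0,"dz":0,"rx":0,"ry":0,"rz":0},{"claw":76,"dx":0,"dy":0,"dz":-30,"rx":0,"ry":0,"rz":0},{"claw":76,"dx":0,"dy":0,"dz":-45,"rx":0,"ry":0,"rz":0},{"claw":76,"dx":0,"dy":0,"dz":-45,"rx":0,"ry":0,"rz":0},{"claw":76,"dx":10,"dy":-36,"dz":-24,"rx":0,"ry":0,"rz":0},{"claw":76,"dx":12,"dy":-40,"dz":0,"rx":0,"ry":0,"rz":0},{"claw":76,"dx":12,"dy":-40,"dz":0,"rx":0,"ry":0,"rz":0},{"claw":76,"dx":8,"dy":-26,"dz":0,"rx":0,"ry":0,"rz":0}]'
python3 -m handwheel '[{"claw":76,"dx":0,"dy":0,"dz":0,"rx":0,"ry":0,"rz":0},{"claw":76,"dx":0,"dy":0,"dz":0,"rx":0,"ry":0,"rz":0}]'
python3 - <<'E'
from h import *
f,K,V,o=wrist(); print(o["tool_pos"],o["grip_width"],o["tcp_rot"]); cv2.imwrite("pics/w5.png",f)
np.save("w5.npy",V);np.save("K.npy",K)
E
```

```text
time: 8.5
tool_pos: [472.8, 260.6, 163.8]
tcp_rot: [-3.141, -0.0, 1.742]
contact_force: [0.4, 0.2, -0.8]
grip_width: 76.4
time: 8.7
tool_pos: [475.8, 260.8, 164.2]
tcp_rot: [3.14, -0.0, 1.743]
contact_force: [0.3, -0.2, 0.5]
grip_width: 76.0
[475.77437696 260.7863161  164.17505297] 75.96226029005247 [ 3.14006493e+00 -1.70373594e-04  1.74254436e+00]
```

View pics/w5.png

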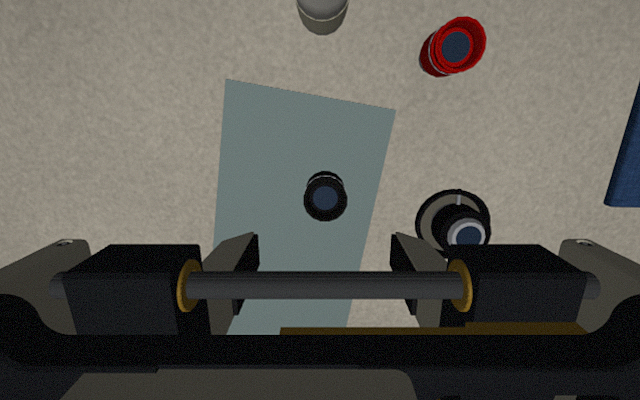

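The condenser stands in the dish at (455,225). The tall eyepiece's rim centre is at (325,198), the red decoy is at (455,47), and the bottle is well away.

```bash
cat > d.py <<'E'
import sys
from h import *
# d.py V u v z : world point and shift in tool axes from present pose
V=np.load(sys.argv[1]);K=np.load("K.npy");u,v,z=map(float,sys.argv[2:5])
o=bot.get_obs();p=plane(K,V,(u,v),z);Rt=R.from_euler('xyz',o["tcp_rot"]).as_matrix()
print(p.round(1),(Rt.T@(p-o["tool_pos"])).round(1))
E
python3 d.py w5.npy 325 198 64
```

```text
[475.7 263.5  64. ] [  2.9  -0.4 100. ]
```

```bash
python3 -m handwheel '[{"claw":76,"dx":2,"dy":-0.5,"dz":35,"rx":0,"ry":0,"rz":0},{"claw":76,"dx":0,"dy":0,"dz":40,"rx":0,"ry":0,"rz":0},{"claw":76,"dx":0,"dy":0,"dz":35,"rx":0,"ry":0,"rz":0},{"claw":76,"dx":0,"dy":0,"dz":20,"rx":0,"ry":0,"rz":0},{"claw":76,"dx":0,"dy":0,"dz":15,"rx":0,"ry":0,"rz":0},{"claw":76,"dx":0,"dy":0,"dz":0,"rx":0,"ry":0,"rz":0}]'
python3 -m handwheel '[{"claw":30,"dx":0,"dy":0,"dz":0,"rx":0,"ry":0,"rz":0},{"claw":30,"dx":0,"dy":0,"dz":0,"rx":0,"ry":0,"rz":0},{"claw":30,"dx":0,"dy":0,"dz":0,"rx":0,"ry":0,"rz":0},{"claw":30,"dx":0,"dy":0,"dz":0,"rx":0,"ry":0,"rz":0},{"claw":30,"dx":0,"dy":0,"dz":0,"rx":0,"ry":0,"rz":0},{"claw":30,"dx":0,"dy":0,"dz":0,"rx":0,"ry":0,"rz":0}]'
```

```text
time: 9.35
tool_pos: [474.4, 261.5, 16.1]
tcp_rot: [-3.138, 0.001, 1.741]
contact_force: [0.3, -0.2, -0.7]
grip_width: 76.1
time: 9.95
tool_pos: [474.9, 262.5, 19.2]
tcp_rot: [3.14, -0.0, 1.742]
contact_force: [-0.4, -0.8, 2.4]
grip_width: 39.6
```

It holds at 39.6 mm. I'll lift and carry it over the tray's −y bay.

```bash
python3 -m handwheel '[{"claw":30,"dx":0,"dy":0,"dz":-15,"rx":0,"ry":0,"rz":0},{"claw":30,"dx":0,"dy":0,"dz":-40,"rx":0,"ry":0,"rz":0},{"claw":30,"dx":0,"dy":0,"dz":-45,"rx":0,"ry":0,"rz":0},{"claw":30,"dx":-20,"dy":2,"dz":-20,"rx":0,"ry":0,"rz":0},{"claw":30,"dx":-42,"dy":5,"dz":0,"rx":0,"ry":0,"rz":0},{"claw":30,"dx":-44,"dy":5,"dz":0,"rx":0,"ry":0,"rz":0},{"claw":30,"dx":-44,"dy":5,"dz":0,"rx":0,"ry":0,"rz":0},{"claw":30,"dx":-44,"dy":5,"dz":0,"rx":0,"ry":0,"rz":0},{"claw":30,"dx":-44,"dy":5,"dz":0,"rx":0,"ry":0,"rz":0},{"claw":30,"dx":-44,"dy":5,"dz":0,"rx":0,"ry":0,"rz":0}]'
python3 -m handwheel '[{"claw":30,"dx":-44,"dy":5,"dz":0,"rx":0,"ry":0,"rz":0},{"claw":30,"dx":-44,"dy":6,"dz":0,"rx":0,"ry":0,"rz":0},{"claw":30,"dx":-44,"dy":6,"dz":0,"rx":0,"ry":0,"rz":0},{"claw":30,"dx":-44,"dy":6,"dz":0,"rx":0,"ry":0,"rz":0},{"claw":30,"dx":-44,"dy":6,"dz":0,"rx":0,"ry":0,"rz":0},{"claw":30,"dx":-40,"dy":6,"dz":0,"rx":0,"ry":0,"rz":0},{"claw":30,"dx":-22,"dy":0,"dz":0,"rx":0,"ry":0,"rz":0},{"claw":30,"dx":0,"dy":0,"dz":0,"rx":0,"ry":0,"rz":0},{"claw":30,"dx":0,"dy":0,"dz":0,"rx":0,"ry":0,"rz":0}]'
python3 - <<'E'
from h import *
f,K,V,o=wrist(); print(o["tool_pos"],o["grip_width"],o["tcp_rot"]); cv2.imwrite("pics/w6.png",f)
np.save("w6.npy",V)
E
```

```text
time: 10.95
tool_pos: [554.0, -11.8, 138.6]
tcp_rot: [-3.141, -0.0, 1.742]
contact_force: [0.8, 0.1, -1.2]
grip_width: 39.8
time: 11.85
tool_pos: [636.0, -281.8, 137.8]
tcp_rot: [-3.14, -0.002, 1.741]
contact_force: [0.4, 0.6, -1.1]
grip_width: 39.6
[ 635.97911266 -281.78166142  137.82156515] 39.62442280452012 [-3.14045947e+00 -1.62857383e-03  1.74097520e+00]
```

View pics/w6.png

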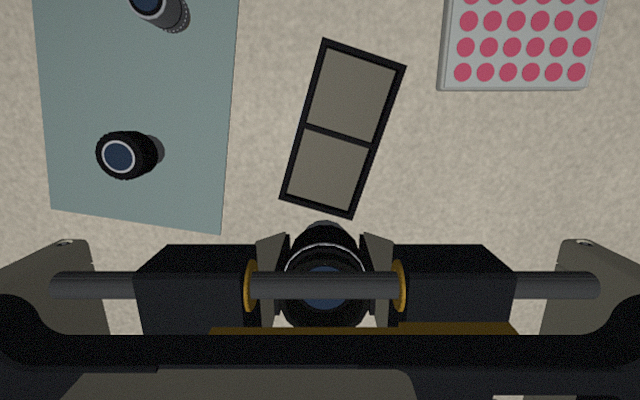

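The tray is in full view, with outer corners (323,38), (407,66), (352,219) and (278,199). The near bay's centre is ≈ (328,169), the far one's ≈ (351,96), and the short eyepiece's glass is at (119,156).

```bash
for a in "323 38 18" "407 66 18" "352 219 18" "278 199 18" "328 169 5" "351 96 5" "119 156 48"; do python3 d.py w6.npy $a; done
```

```text
[ 611.5 -147.7   18. ] [135.3  -1.4 120.3]
[ 685.9 -157.    18. ] [113.5  70.3 120.2]
[ 666.5 -301.4   18. ] [-25.6  26.5 120.1]
[ 591.9 -293.3   18. ] [ -4.8 -45.6 120.2]
[ 635.1 -258.6    5. ] [ 22.    3.  133.2]
[ 644.4 -188.1    5. ] [ 89.9  24.1 133.2]
[ 460.6 -269.    48. ] [  41.6 -170.8   90.4]
```

The measured tray is 75 × 146 mm, which matches the stated size. The bays are at (635,−260) and (644,−189).

```bash
python3 -m handwheel '[{"claw":30,"dx":20.5,"dy":2.5,"dz":20,"rx":0,"ry":0,"rz":0},{"claw":30,"dx":0,"dy":0,"dz":30,"rx":0,"ry":0,"rz":0},{"claw":30,"dx":0,"dy":0,"dz":30,"rx":0,"ry":0,"rz":0},{"claw":30,"dx":0,"dy":0,"dz":20,"rx":0,"ry":0,"rz":0},{"claw":30,"dx":0,"dy":0,"dz":8,"rx":0,"ry":0,"rz":0},{"claw":30,"dx":0,"dy":0,"dz":4,"rx":0,"ry":0,"rz":0},{"claw":30,"dx":0,"dy":0,"dz":0,"rx":0,"ry":0,"rz":0},{"claw":30,"dx":0,"dy":0,"dz":0,"rx":0,"ry":0,"rz":0}]'
python3 -m handwheel '[{"claw":30,"dx":0,"dy":0,"dz":2,"rx":0,"ry":0,"rz":0},{"claw":30,"dx":0,"dy":0,"dz":0,"rx":0,"ry":0,"rz":0}]'
python3 -m handwheel '[{"claw":30,"dx":0,"dy":0,"dz":1,"rx":0,"ry":0,"rz":0},{"claw":30,"dx":0,"dy":0,"dz":0,"rx":0,"ry":0,"rz":0}]'
```

```text
time: 12.7
tool_pos: [636.3, -261.5, 28.2]
tcp_rot: [3.14, 0.001, 1.742]
contact_force: [-0.8, 0.1, -1.2]
grip_width: 39.3
time: 12.9
tool_pos: [635.7, -261.5, 25.3]
tcp_rot: [3.141, 0.0, 1.742]
contact_force: [0.3, 0.1, -1.3]
grip_width: 39.6
time: 13.1
tool_pos: [635.5, -261.4, 23.7]
tcp_rot: [3.142, -0.0, 1.742]
contact_force: [-0.9, -0.7, -1.9]
grip_width: 39.2
```

```bash
python3 -m handwheel '[{"claw":30,"dx":0,"dy":0,"dz":1,"rx":0,"ry":0,"rz":0},{"claw":30,"dx":0,"dy":0,"dz":0,"rx":0,"ry":0,"rz":0}]'
python3 -m handwheel '[{"claw":30,"dx":0,"dy":0,"dz":1,"rx":0,"ry":0,"rz":0},{"claw":30,"dx":0,"dy":0,"dz":0,"rx":0,"ry":0,"rz":0}]'
```

```text
time: 13.3
tool_pos: [635.4, -261.4, 22.5]
tcp_rot: [-3.141, -0.0, 1.742]
contact_force: [-0.3, 0.3, -1.7]
grip_width: 39.8
time: 13.5
tool_pos: [635.6, -261.4, 22.2]
tcp_rot: [3.141, 0.0, 1.742]
contact_force: [-1.8, 0.7, 3.5]
grip_width: 39.4
```

Touched down. I'll release, rise and go above the short eyepiece at (460.5,−269).

```bash
python3 -m handwheel '[{"claw":50,"dx":0,"dy":0,"dz":0,"rx":0,"ry":0,"rz":0},{"claw":70,"dx":0,"dy":0,"dz":0,"rx":0,"ry":0,"rz":0},{"claw":76,"dx":0,"dy":0,"dz":0,"rx":0,"ry":0,"rz":0},{"claw":76,"dx":0,"dy":0,"dz":-30,"rx":0,"ry":0,"rz":0},{"claw":76,"dx":0,"dy":0,"dz":-45,"rx":0,"ry":0,"rz":0},{"claw":76,"dx":0,"dy":-20,"dz":-40,"rx":0,"ry":0,"rz":0},{"claw":76,"dx":6,"dy":-40,"dz":-10,"rx":0,"ry":0,"rz":0},{"claw":76,"dx":6,"dy":-42,"dz":0,"rx":0,"ry":0,"rz":0},{"claw":76,"dx":6,"dy":-42,"dz":0,"rx":0,"ry":0,"rz":0},{"claw":76,"dx":4,"dy":-30,"dz":0,"rx":0,"ry":0,"rz":0}]'
python3 -m handwheel '[{"claw":76,"dx":0,"dy":0,"dz":0,"rx":0,"ry":0,"rz":0},{"claw":76,"dx":0,"dy":0,"dz":0,"rx":0,"ry":0,"rz":0}]'
python3 - <<'E'
from h import *
f,K,V,o=wrist(); print(o["tool_pos"],o["grip_width"],o["tcp_rot"]); cv2.imwrite("pics/w7.png",f)
np.save("w7.npy",V)
E
```

```text
time: 14.5
tool_pos: [457.9, -269.0, 146.9]
tcp_rot: [-3.141, -0.0, 1.741]
contact_force: [0.4, -0.8, 0.5]
grip_width: 76.3
time: 14.7
tool_pos: [460.6, -269.8, 147.3]
tcp_rot: [3.14, 0.001, 1.741]
contact_force: [0.4, -0.4, 0.1]
grip_width: 75.8
[ 460.60329271 -269.75029911  147.25370228] 75.7874411185741 [3.14033863e+00 9.08299761e-04 1.74072719e+00]
```

View pics/w7.png

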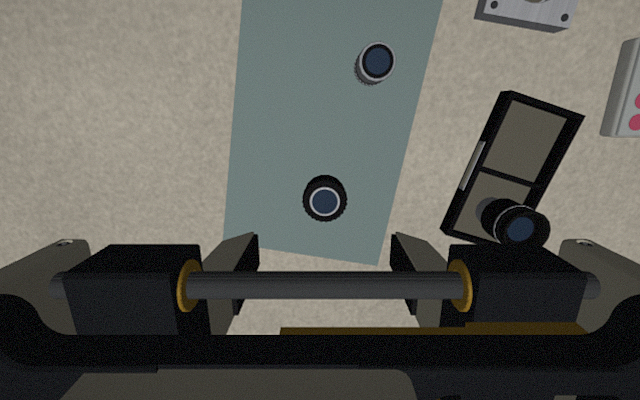

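The tall eyepiece stands in its bay at (515,222). The short eyepiece's glass is at (324,201) and the short objective's top at (378,61).

```bash
python3 d.py w7.npy 324 201 48;python3 d.py w7.npy 378 61 48
```

```text
[ 460.  -269.8   48. ] [ 0.2 -1.3 99.1]
[ 482.7 -149.    48. ] [115.4  41.6  99. ]
```

```bash
python3 -m handwheel '[{"claw":76,"dx":0,"dy":-0.5,"dz":35,"rx":0,"ry":0,"rz":0},{"claw":76,"dx":0,"dy":0,"dz":40,"rx":0,"ry":0,"rz":0},{"claw":76,"dx":0,"dy":0,"dz":25,"rx":0,"ry":0,"rz":0},{"claw":76,"dx":0,"dy":0,"dz":18,"rx":0,"ry":0,"rz":0},{"claw":76,"dx":0,"dy":0,"dz":10,"rx":0,"ry":0,"rz":0},{"claw":76,"dx":0,"dy":0,"dz":0,"rx":0,"ry":0,"rz":0}]'
python3 -m handwheel '[{"claw":30,"dx":0,"dy":0,"dz":0,"rx":0,"ry":0,"rz":0},{"claw":30,"dx":0,"dy":0,"dz":0,"rx":0,"ry":0,"rz":0},{"claw":30,"dx":0,"dy":0,"dz":0,"rx":0,"ry":0,"rz":0},{"claw":30,"dx":0,"dy":0,"dz":0,"rx":0,"ry":0,"rz":0},{"claw":30,"dx":0,"dy":0,"dz":0,"rx":0,"ry":0,"rz":0},{"claw":30,"dx":0,"dy":0,"dz":0,"rx":0,"ry":0,"rz":0}]'
```

```text
time: 15.35
tool_pos: [460.1, -268.9, 17.3]
tcp_rot: [-3.14, -0.002, 1.743]
contact_force: [-1.0, 0.5, 0.6]
grip_width: 76.0
time: 15.95
tool_pos: [460.0, -269.5, 19.1]
tcp_rot: [3.141, 0.0, 1.742]
contact_force: [0.2, -0.2, 2.5]
grip_width: 39.4
```

```bash
python3 -m handwheel '[{"claw":30,"dx":0,"dy":0,"dz":-15,"rx":0,"ry":0,"rz":0},{"claw":30,"dx":0,"dy":0,"dz":-40,"rx":0,"ry":0,"rz":0},{"claw":30,"dx":0,"dy":0,"dz":-40,"rx":0,"ry":0,"rz":0},{"claw":30,"dx":12,"dy":30,"dz":0,"rx":0,"ry":0,"rz":0},{"claw":30,"dx":12,"dy":40,"dz":0,"rx":0,"ry":0,"rz":0},{"claw":30,"dx":12,"dy":40,"dz":0,"rx":0,"ry":0,"rz":0},{"claw":30,"dx":12,"dy":40,"dz":0,"rx":0,"ry":0,"rz":0},{"claw":30,"dx":0,"dy":30,"dz":0,"rx":0,"ry":0,"rz":0},{"claw":30,"dx":0,"dy":15,"dz":0,"rx":0,"ry":0,"rz":0},{"claw":30,"dx":0,"dy":0,"dz":0,"rx":0,"ry":0,"rz":0}]'
python3 -m handwheel '[{"claw":30,"dx":0,"dy":0,"dz":0,"rx":0,"ry":0,"rz":0}]'
```

```text
time: 16.95
tool_pos: [645.1, -187.9, 112.8]
tcp_rot: [3.142, -0.0, 1.744]
contact_force: [-0.2, 0.8, -1.2]
grip_width: 39.6
time: 17.05
tool_pos: [643.0, -188.7, 113.0]
tcp_rot: [-3.14, -0.001, 1.742]
contact_force: [0.4, -0.2, 0.5]
grip_width: 39.3
```

```bash
python3 -m handwheel '[{"claw":30,"dx":0,"dy":0,"dz":20,"rx":0,"ry":0,"rz":0},{"claw":30,"dx":0,"dy":0,"dz":35,"rx":0,"ry":0,"rz":0},{"claw":30,"dx":0,"dy":0,"dz":22,"rx":0,"ry":0,"rz":0},{"claw":30,"dx":0,"dy":0,"dz":7,"rx":0,"ry":0,"rz":0},{"claw":30,"dx":0,"dy":0,"dz":3,"rx":0,"ry":0,"rz":0},{"claw":30,"dx":0,"dy":0,"dz":1,"rx":0,"ry":0,"rz":0},{"claw":30,"dx":0,"dy":0,"dz":0,"rx":0,"ry":0,"rz":0},{"claw":30,"dx":0,"dy":0,"dz":0,"rx":0,"ry":0,"rz":0}]'
python3 -m handwheel '[{"claw":30,"dx":0,"dy":0,"dz":1,"rx":0,"ry":0,"rz":0},{"claw":30,"dx":0,"dy":0,"dz":0,"rx":0,"ry":0,"rz":0}]'
python3 -m handwheel '[{"claw":30,"dx":0,"dy":0,"dz":1,"rx":0,"ry":0,"rz":0},{"claw":30,"dx":0,"dy":0,"dz":0,"rx":0,"ry":0,"rz":0}]'
```

```text
time: 17.85
tool_pos: [644.4, -189.2, 27.0]
tcp_rot: [3.14, 0.001, 1.742]
contact_force: [-0.5, 0.2, -0.1]
grip_width: 39.2
time: 18.05
tool_pos: [643.9, -188.9, 25.0]
tcp_rot: [3.141, 0.0, 1.742]
contact_force: [0.2, -0.3, -0.6]
grip_width: 39.6
time: 18.25
tool_pos: [643.8, -188.8, 23.6]
tcp_rot: [-3.141, -0.0, 1.742]
contact_force: [-0.4, -0.0, -0.2]
grip_width: 39.3
```

```bash
python3 -m handwheel '[{"claw":30,"dx":0,"dy":0,"dz":1,"rx":0,"ry":0,"rz":0},{"claw":30,"dx":0,"dy":0,"dz":0,"rx":0,"ry":0,"rz":0}]'
python3 -m handwheel '[{"claw":30,"dx":0,"dy":0,"dz":1,"rx":0,"ry":0,"rz":0},{"claw":30,"dx":0,"dy":0,"dz":0,"rx":0,"ry":0,"rz":0}]'
```

```text
time: 18.45
tool_pos: [643.7, -188.9, 22.5]
tcp_rot: [-3.141, -0.0, 1.742]
contact_force: [-0.6, 0.5, -1.2]
grip_width: 39.4
time: 18.65
tool_pos: [643.9, -188.9, 22.2]
tcp_rot: [3.141, 0.0, 1.742]
contact_force: [-1.3, 0.2, 2.3]
grip_width: 39.6
```

Contact. I'll release and go to the short objective; two views agree on (483.5,−149.5).

```bash
python3 -m handwheel '[{"claw":50,"dx":0,"dy":0,"dz":0,"rx":0,"ry":0,"rz":0},{"claw":70,"dx":0,"dy":0,"dz":0,"rx":0,"ry":0,"rz":0},{"claw":70,"dx":0,"dy":0,"dz":0,"rx":0,"ry":0,"rz":0},{"claw":70,"dx":0,"dy":0,"dz":-30,"rx":0,"ry":0,"rz":0},{"claw":70,"dx":0,"dy":0,"dz":-45,"rx":0,"ry":0,"rz":0},{"claw":70,"dx":12,"dy":-25,"dz":-10,"rx":0,"ry":0,"rz":0},{"claw":70,"dx":16,"dy":-40,"dz":0,"rx":0,"ry":0,"rz":0},{"claw":70,"dx":16,"dy":-40,"dz":0,"rx":0,"ry":0,"rz":0},{"claw":70,"dx":16,"dy":-36,"dz":0,"rx":0,"ry":0,"rz":0},{"claw":70,"dx":6,"dy":-10,"dz":0,"rx":0,"ry":0,"rz":0}]'
python3 -m handwheel '[{"claw":70,"dx":0,"dy":0,"dz":0,"rx":0,"ry":0,"rz":0},{"claw":70,"dx":0,"dy":0,"dz":0,"rx":0,"ry":0,"rz":0}]'
```

```text
time: 19.65
tool_pos: [479.9, -148.2, 106.6]
tcp_rot: [-3.139, -0.002, 1.741]
contact_force: [1.2, 0.2, 0.2]
grip_width: 69.9
time: 19.85
tool_pos: [484.8, -150.0, 107.1]
tcp_rot: [3.14, 0.001, 1.742]
contact_force: [0.0, -0.5, 0.4]
grip_width: 70.2
```

```bash
python3 -m handwheel '[{"claw":70,"dx":0,"dy":-1,"dz":30,"rx":0,"ry":0,"rz":0},{"claw":70,"dx":0,"dy":0,"dz":30,"rx":0,"ry":0,"rz":0},{"claw":70,"dx":0,"dy":0,"dz":18,"rx":0,"ry":0,"rz":0},{"claw":70,"dx":0,"dy":0,"dz":10,"rx":0,"ry":0,"rz":0},{"claw":70,"dx":0,"dy":0,"dz":0,"rx":0,"ry":0,"rz":0}]'
python3 -m handwheel '[{"claw":20,"dx":0,"dy":0,"dz":0,"rx":0,"ry":0,"rz":0},{"claw":20,"dx":0,"dy":0,"dz":0,"rx":0,"ry":0,"rz":0},{"claw":20,"dx":0,"dy":0,"dz":0,"rx":0,"ry":0,"rz":0},{"claw":20,"dx":0,"dy":0,"dz":0,"rx":0,"ry":0,"rz":0},{"claw":20,"dx":0,"dy":0,"dz":0,"rx":0,"ry":0,"rz":0},{"claw":20,"dx":0,"dy":0,"dz":0,"rx":0,"ry":0,"rz":0},{"claw":20,"dx":0,"dy":0,"dz":0,"rx":0,"ry":0,"rz":0}]'
```

```text
time: 20.35
tool_pos: [482.9, -149.7, 17.4]
tcp_rot: [-3.14, -0.001, 1.742]
contact_force: [-0.2, 1.1, -0.4]
grip_width: 69.9
time: 21.05
tool_pos: [482.9, -149.8, 19.0]
tcp_rot: [3.141, 0.0, 1.742]
contact_force: [-0.6, 0.0, 2.3]
grip_width: 29.4
```

It holds at 29.4 mm. I'll lift and stop short of the block so the camera sees both wells.

```bash
python3 -m handwheel '[{"claw":20,"dx":0,"dy":0,"dz":-15,"rx":0,"ry":0,"rz":0},{"claw":20,"dx":0,"dy":0,"dz":-45,"rx":0,"ry":0,"rz":0},{"claw":20,"dx":0,"dy":0,"dz":-45,"rx":0,"ry":0,"rz":0},{"claw":20,"dx":0,"dy":30,"dz":-10,"rx":0,"ry":0,"rz":0},{"claw":20,"dx":0,"dy":40,"dz":0,"rx":0,"ry":0,"rz":0},{"claw":20,"dx":0,"dy":36,"dz":0,"rx":0,"ry":0,"rz":0},{"claw":20,"dx":0,"dy":16,"dz":0,"rx":0,"ry":0,"rz":0},{"claw":20,"dx":0,"dy":0,"dz":0,"rx":0,"ry":0,"rz":0},{"claw":20,"dx":0,"dy":0,"dz":0,"rx":0,"ry":0,"rz":0}]'
python3 - <<'E'
from h import *
f,K,V,o=wrist(); print(o["tool_pos"],o["grip_width"],o["tcp_rot"]); cv2.imwrite("pics/w8.png",f)
np.save("w8.npy",V)
E
```

```text
time: 21.95
tool_pos: [602.0, -128.8, 132.8]
tcp_rot: [-3.14, -0.001, 1.742]
contact_force: [-0.2, -1.0, -1.4]
grip_width: 29.3
[ 602.03191808 -128.77873483  132.82451403] 29.274027480531434 [-3.13953855e+00 -9.61828085e-04  1.74214814e+00]
```

View pics/w8.png

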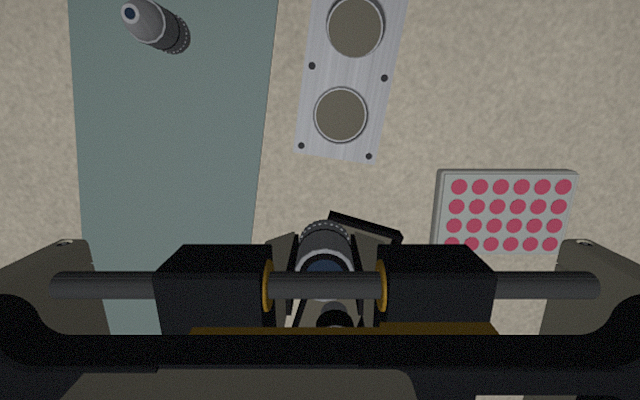

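The near well's rim spans columns 313–369 and rows 86–143, so its centre is (341,115). The far well's is ≈ (355,26), and the long objective's tip is at (130,13).

```bash
for a in "341 115 18" "355 26 18" "313 115 18" "369 115 18" "130 13 66"; do python3 d.py w8.npy $a; done
```

```text
[603.3 -53.2  18. ] [ 74.3  14.6 115.1]
[601.6  17.1  18. ] [143.9  24.9 115.2]
[579.1 -57.3  18. ] [ 74.4 -10.  115.2]
[627.5 -49.   18. ] [ 74.3  39.1 115.1]
[450.9 -12.5  66. ] [ 140.3 -128.7   67.4]
```

```bash
python3 -m handwheel '[{"claw":20,"dx":37,"dy":7.5,"dz":0,"rx":0,"ry":0,"rz":0},{"claw":20,"dx":36.5,"dy":7,"dz":0,"rx":0,"ry":0,"rz":0},{"claw":20,"dx":0,"dy":0,"dz":35,"rx":0,"ry":0,"rz":0},{"claw":20,"dx":0,"dy":0,"dz":35,"rx":0,"ry":0,"rz":0},{"claw":20,"dx":0,"dy":0,"dz":0,"rx":0,"ry":0,"rz":0},{"claw":20,"dx":0,"dy":0,"dz":0,"rx":0,"ry":0,"rz":0}]'
```

```text
time: 22.6
tool_pos: [604.2, -54.5, 64.2]
tcp_rot: [-3.141, -0.0, 1.741]
contact_force: [0.2, -0.5, -1.6]
grip_width: 29.7
```

```bash
python3 -m handwheel '[{"claw":20,"dx":0,"dy":-0.5,"dz":20,"rx":0,"ry":0,"rz":0},{"claw":20,"dx":0,"dy":0,"dz":14,"rx":0,"ry":0,"rz":0},{"claw":20,"dx":0,"dy":0,"dz":5,"rx":0,"ry":0,"rz":0},{"claw":20,"dx":0,"dy":0,"dz":1,"rx":0,"ry":0,"rz":0},{"claw":20,"dx":0,"dy":0,"dz":0,"rx":0,"ry":0,"rz":0},{"claw":20,"dx":0,"dy":0,"dz":0,"rx":0,"ry":0,"rz":0}]'
python3 -m handwheel '[{"claw":20,"dx":0,"dy":0,"dz":1,"rx":0,"ry":0,"rz":0},{"claw":20,"dx":0,"dy":0,"dz":0,"rx":0,"ry":0,"rz":0}]'
python3 -m handwheel '[{"claw":20,"dx":0,"dy":0,"dz":1,"rx":0,"ry":0,"rz":0},{"claw":20,"dx":0,"dy":0,"dz":0,"rx":0,"ry":0,"rz":0}]'
```

```text
time: 23.2
tool_pos: [604.9, -54.3, 24.6]
tcp_rot: [3.14, 0.0, 1.742]
contact_force: [-0.9, -0.0, -1.5]
grip_width: 29.3
time: 23.4
tool_pos: [604.4, -54.1, 23.0]
tcp_rot: [3.141, 0.0, 1.742]
contact_force: [0.6, 0.2, -1.4]
grip_width: 29.6
time: 23.6
tool_pos: [604.5, -54.2, 22.0]
tcp_rot: [3.141, 0.0, 1.742]
contact_force: [-1.4, 0.3, 0.4]
grip_width: 29.6
```

Contact at 22.0. I'll release and go to the long objective (452.8,−13).

```bash
python3 -m handwheel '[{"claw":40,"dx":0,"dy":0,"dz":0,"rx":0,"ry":0,"rz":0},{"claw":66,"dx":0,"dy":0,"dz":0,"rx":0,"ry":0,"rz":0},{"claw":66,"dx":0,"dy":0,"dz":0,"rx":0,"ry":0,"rz":0},{"claw":66,"dx":0,"dy":0,"dz":-30,"rx":0,"ry":0,"rz":0},{"claw":66,"dx":0,"dy":0,"dz":-45,"rx":0,"ry":0,"rz":0},{"claw":66,"dx":10,"dy":-20,"dz":-35,"rx":0,"ry":0,"rz":0},{"claw":66,"dx":16,"dy":-38,"dz":-10,"rx":0,"ry":0,"rz":0},{"claw":66,"dx":16,"dy":-38,"dz":0,"rx":0,"ry":0,"rz":0},{"claw":66,"dx":16,"dy":-36,"dz":0,"rx":0,"ry":0,"rz":0},{"claw":66,"dx":8,"dy":-10,"dz":0,"rx":0,"ry":0,"rz":0}]'
python3 -m handwheel '[{"claw":66,"dx":0,"dy":0,"dz":0,"rx":0,"ry":0,"rz":0},{"claw":66,"dx":0,"dy":0,"dz":0,"rx":0,"ry":0,"rz":0}]'
python3 - <<'E'
from h import *
f,K,V,o=wrist(); print(o["tool_pos"],o["grip_width"]); cv2.imwrite("pics/w9.png",f)
np.save("w9.npy",V)
E
```

```text
time: 24.6
tool_pos: [449.5, -12.4, 141.7]
tcp_rot: [-3.139, -0.001, 1.742]
contact_force: [0.2, 0.8, -0.6]
grip_width: 65.9
time: 24.8
tool_pos: [454.7, -13.6, 142.2]
tcp_rot: [3.139, 0.001, 1.742]
contact_force: [1.6, -1.0, 0.7]
grip_width: 66.2
[454.71133024 -13.62282457 142.18973844] 66.20243210795785
```

View pics/w9.png

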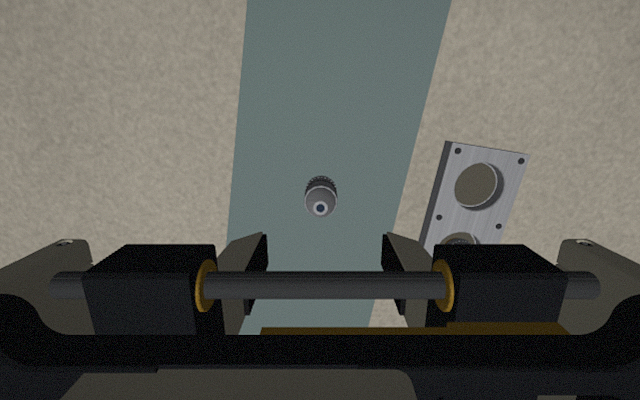

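The long objective's tip is at (320,209), and the free well's rim centre at (476,186).

```bash
python3 d.py w9.npy 320 209 66; python3 d.py w9.npy 476 186 18
```

```text
[450.9 -14.1  66. ] [ 0.4 -4.1 76. ]
[598.5  18.6  18. ] [  7.6 146.8 124.3]
```

```bash
python3 -m handwheel '[{"claw":66,"dx":0,"dy":-2.5,"dz":30,"rx":0,"ry":0,"rz":0},{"claw":66,"dx":0,"dy":0,"dz":35,"rx":0,"ry":0,"rz":0},{"claw":66,"dx":0,"dy":0,"dz":30,"rx":0,"ry":0,"rz":0},{"claw":66,"dx":0,"dy":0,"dz":18,"rx":0,"ry":0,"rz":0},{"claw":66,"dx":0,"dy":0,"dz":10,"rx":0,"ry":0,"rz":0},{"claw":66,"dx":0,"dy":0,"dz":0,"rx":0,"ry":0,"rz":0}]'
python3 -m handwheel '[{"claw":20,"dx":0,"dy":0,"dz":0,"rx":0,"ry":0,"rz":0},{"claw":20,"dx":0,"dy":0,"dz":0,"rx":0,"ry":0,"rz":0},{"claw":20,"dx":0,"dy":0,"dz":0,"rx":0,"ry":0,"rz":0},{"claw":20,"dx":0,"dy":0,"dz":0,"rx":0,"ry":0,"rz":0},{"claw":20,"dx":0,"dy":0,"dz":0,"rx":0,"ry":0,"rz":0},{"claw":20,"dx":0,"dy":0,"dz":0,"rx":0,"ry":0,"rz":0},{"claw":20,"dx":0,"dy":0,"dz":0,"rx":0,"ry":0,"rz":0}]'
```

```text
time: 25.45
tool_pos: [450.9, -13.9, 17.4]
tcp_rot: [-3.14, -0.001, 1.742]
contact_force: [-0.1, -0.1, 0.4]
grip_width: 65.8
time: 26.15
tool_pos: [451.0, -13.7, 19.1]
tcp_rot: [3.141, 0.0, 1.742]
contact_force: [0.2, 0.4, 4.2]
grip_width: 29.6
```

```bash
python3 -m handwheel '[{"claw":20,"dx":0,"dy":0,"dz":-15,"rx":0,"ry":0,"rz":0},{"claw":20,"dx":0,"dy":0,"dz":-40,"rx":0,"ry":0,"rz":0},{"claw":20,"dx":0,"dy":0,"dz":-40,"rx":0,"ry":0,"rz":0},{"claw":20,"dx":1.5,"dy":30,"dz":0,"rx":0,"ry":0,"rz":0},{"claw":20,"dx":2,"dy":40,"dz":0,"rx":0,"ry":0,"rz":0},{"claw":20,"dx":2,"dy":40,"dz":0,"rx":0,"ry":0,"rz":0},{"claw":20,"dx":0,"dy":32,"dz":0,"rx":0,"ry":0,"rz":0},{"claw":20,"dx":0,"dy":12,"dz":0,"rx":0,"ry":0,"rz":0},{"claw":20,"dx":0,"dy":0,"dz":0,"rx":0,"ry":0,"rz":0},{"claw":20,"dx":0,"dy":0,"dz":0,"rx":0,"ry":0,"rz":0}]'
```

```text
time: 27.15
tool_pos: [600.3, 18.0, 112.8]
tcp_rot: [-3.139, -0.001, 1.742]
contact_force: [-0.5, -0.4, -1.3]
grip_width: 29.7
```

```bash
python3 -m handwheel '[{"claw":20,"dx":0,"dy":1,"dz":25,"rx":0,"ry":0,"rz":0},{"claw":20,"dx":0,"dy":0,"dz":30,"rx":0,"ry":0,"rz":0},{"claw":20,"dx":0,"dy":0,"dz":20,"rx":0,"ry":0,"rz":0},{"claw":20,"dx":0,"dy":0,"dz":10,"rx":0,"ry":0,"rz":0},{"claw":20,"dx":0,"dy":0,"dz":3,"rx":0,"ry":0,"rz":0},{"claw":20,"dx":0,"dy":0,"dz":0,"rx":0,"ry":0,"rz":0},{"claw":20,"dx":0,"dy":0,"dz":0,"rx":0,"ry":0,"rz":0}]'
python3 -m handwheel '[{"claw":20,"dx":0,"dy":0,"dz":1,"rx":0,"ry":0,"rz":0},{"claw":20,"dx":0,"dy":0,"dz":0,"rx":0,"ry":0,"rz":0}]'
python3 -m handwheel '[{"claw":20,"dx":0,"dy":0,"dz":1,"rx":0,"ry":0,"rz":0},{"claw":20,"dx":0,"dy":0,"dz":0,"rx":0,"ry":0,"rz":0}]'
```

```text
time: 27.85
tool_pos: [603.1, 18.0, 27.0]
tcp_rot: [3.14, 0.0, 1.742]
contact_force: [0.0, 0.2, -2.5]
grip_width: 29.4
time: 28.05
tool_pos: [602.8, 18.1, 25.4]
tcp_rot: [3.14, 0.0, 1.742]
contact_force: [-0.0, 0.1, -1.7]
grip_width: 29.5
time: 28.25
tool_pos: [602.5, 18.1, 23.8]
tcp_rot: [3.141, -0.0, 1.742]
contact_force: [-0.6, -0.4, -1.4]
grip_width: 29.2
```

```bash
python3 -m handwheel '[{"claw":20,"dx":0,"dy":0,"dz":1,"rx":0,"ry":0,"rz":0},{"claw":20,"dx":0,"dy":0,"dz":0,"rx":0,"ry":0,"rz":0}]'
python3 -m handwheel '[{"claw":20,"dx":0,"dy":0,"dz":1,"rx":0,"ry":0,"rz":0},{"claw":20,"dx":0,"dy":0,"dz":0,"rx":0,"ry":0,"rz":0}]'
```

```text
time: 28.45
tool_pos: [602.4, 18.1, 22.5]
tcp_rot: [-3.141, -0.0, 1.742]
contact_force: [0.4, -0.1, -1.8]
grip_width: 29.4
time: 28.65
tool_pos: [602.5, 18.1, 22.1]
tcp_rot: [3.141, 0.0, 1.742]
contact_force: [-1.4, 0.4, 2.9]
grip_width: 29.3
```

Contact. I'll release, retreat up and back, then take a last check from the scene and side cameras.

```bash
python3 -m handwheel '[{"claw":40,"dx":0,"dy":0,"dz":0,"rx":0,"ry":0,"rz":0},{"claw":66,"dx":0,"dy":0,"dz":0,"rx":0,"ry":0,"rz":0},{"claw":66,"dx":0,"dy":0,"dz":0,"rx":0,"ry":0,"rz":0},{"claw":66,"dx":0,"dy":0,"dz":-30,"rx":0,"ry":0,"rz":0},{"claw":66,"dx":0,"dy":0,"dz":-45,"rx":0,"ry":0,"rz":0},{"claw":66,"dx":0,"dy":0,"dz":-45,"rx":0,"ry":0,"rz":0},{"claw":66,"dx":0,"dy":-40,"dz":-20,"rx":0,"ry":0,"rz":0},{"claw":66,"dx":0,"dy":-40,"dz":-20,"rx":0,"ry":0,"rz":0},{"claw":66,"dx":0,"dy":-40,"dz":0,"rx":0,"ry":0,"rz":0},{"claw":66,"dx":0,"dy":-40,"dz":0,"rx":0,"ry":0,"rz":0}]'
python3 - <<'E'
from h import *
S=bot.capture("scene")["frame"][:,:,::-1];D=bot.capture("side")["frame"][:,:,::-1]
cv2.imwrite("pics/fin.png",np.hstack([cv2.resize(S[80:330,190:400],(420,500),interpolation=3),cv2.resize(D[140:340,215:465],(380,304),interpolation=3) if 0 else cv2.resize(D[130:380,220:410+20],(380,500),interpolation=3)]))
E
```

```text
time: 29.65
tool_pos: [443.6, -9.3, 182.3]
tcp_rot: [3.14, 0.001, 1.742]
contact_force: [-0.4, -0.2, 0.3]
grip_width: 66.0
```

View pics/fin.png

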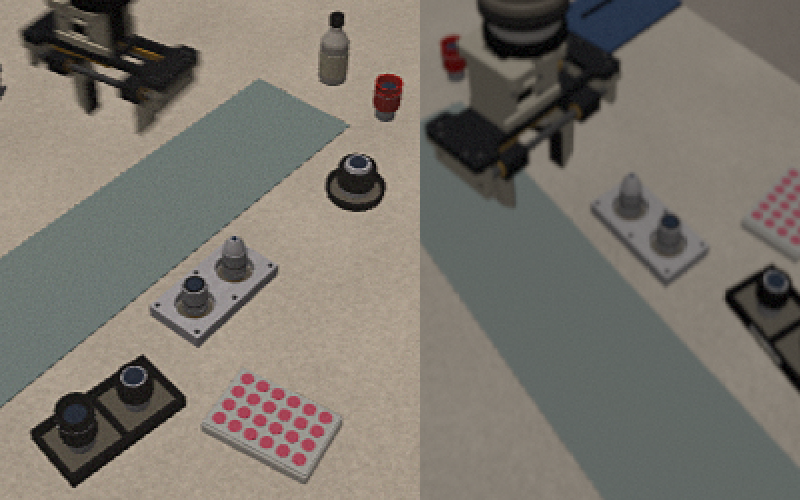

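All five stand upright in their holders, and the plate and bottle look unmoved. One numeric check of the tops, then I hand in.

```bash
python3 - <<'E'
from h import *
S=bot.capture("scene")
for n,u,v,z in(("cond",357,163,51),("objL",234,239,69),("objS",195,284,51),("eyeS",134,376,51),("eyeT",75,410,66)): print(n,plane(S["camera_matrix"],S["view"],(u/2+190,v/2+80),z).round(1))
print(bot.get_obs()["contact_force"]); print(bot.close_job())
E
```

```text
cond [622.7 241.7  51. ]
objL [603.4  18.1  69. ]
objS [605.4 -52.7  51. ]
eyeS [ 644.6 -188.8   51. ]
eyeT [ 638.1 -263.    66. ]
[ 0.74705375 -0.32979425  0.01290728]
the job is handed in; nothing more can be done
None
```

I put all five optics away upright and handed the job in at about 30 s. The condenser is in the dish, the tall and short eyepieces are in the −y and +y tray bays, and the short and long objectives are in the −y and +y wells.

**Last checks:** The final scene picture shows all five standing in their holders. Their tops, measured from that picture, lie within about 5 mm of the measured holder centres, against the 13.5 mm tightest tolerance. The gripper was clear with no contact force. The well plate and bottle looked unmoved in the picture; I did not re-measure them.

**Disagreements:**
- The first move call was refused because each row needs every key, and nothing moved.
- The carry to the tray stopped about 20 mm short of or past its aim in y. I corrected it from the wrist view before lowering.
- Early holder estimates differed by a few mm between cameras. The placings used closer wrist views.
- I viewed 14 pictures, and one of those was blank bench.

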